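# Seat the die and set the macro lens aperture ring

### The arm

A 6-joint arm with a two-finger parallel gripper is mounted at the origin on the work surface. World frame = base frame: x ahead of the robot, y to its left, z up, the work surface at z = 0. Lengths are in m, angles in rad, forces in N, time in s.
With the tool pointing down it reaches from about 0.375 to 0.925 m from the base axis. Payload 5.7 kg.
Tool frame: the origin (TCP) lies between the finger pads; the fingertips stand 19 mm ahead of it and the grasp point (between the pads) is the TCP (manip.finger_overhang is the distance from the TCP to the fingertips, in m); z points along the fingers, y is the line along which they close (so a half turn about z gives the same grasp; the last joint's range is limited). The gripper opens to 85 mm and grips with 20 to 120 N. Pads are 22 mm wide; open, the fingers measure 114 mm over their backs; the gripper's body (76 mm by 85 mm) begins 54 mm behind the grasp point. The pads swing forward as they close: fully open they stand 13 mm farther back than shut.
Start: joints at [-1.404, 0.359, 1.51, -0, 1.272, -0.115], TCP at [0.167, -0.576, 0.25] pointing down, gripper open.
Joint ranges: [-2.97, 2.97], [-1.01, 2.36], [0.21, 2.38], [-0.96, 4.11], [0.2, 2.71], [-2.98, 2.98]. Speed limits (rad/s): [2.39, 2.39, 3.14, 3.14, 3.14, 3.14].

### API

Orientations are given as a unit quaternion [w, x, y, z].
In Python, from bench import manip, planner, optics, monitor gives the robot as it stands. Calls block until the motion is done:
- manip.movep(position, orientation): joint-space move of the TCP to a pose.
- manip.move_l(position, ori=None, vel=0.15, contact_N=None): straight line of the TCP; ori=None keeps the orientation; vel is the mean speed in m/s. With contact_N (N) it stops when the force on the tool has changed by that much, and returns True; else False.
- manip.move_j(angles): joint-space move.
- manip.move_gripper(opening): opening from 0.0 (shut) to 1.0 (fully open); the grip force is fixed at half the most; returns when the fingers have stopped.
- manip.dwell(seconds).
- planner.solve_ik(position, orientation): joint angles nearest the present ones, or None.
- optics.get_image(name): name is "scene" or "side" or "wrist"; returns (picture, depth): 480x640x3 uint8, red, green, blue; 480x640 float32, m along the optical axis (not along the pixel's ray), 0 where there is no reading.
- optics.camera_info(name): a dict with "fov_y" (degrees; the focal length in pixels is half the picture's height over the tangent of half this angle, whatever the lens; pixels are square), "cx", "cy" (the principal point, pixels), "eye" and "orientation" of the camera in the world. Camera axes: x right, y down, z forward; pixel columns grow to the right and rows downward; lengths in m; the calibration is good to about 2 mm. The wrist camera is an equidistant fisheye: a pixel r from the principal point sees the ray r / f radians off the axis. A picture is of the moment at which its call begins: read the wrist's pose just before it. camera_info takes no time and is no camera call; for the wrist camera it gives the pose at the moment of the call.
A pose or a line that the arm cannot do raises manip.IKError and nothing moves.
- manip.close_job(): hands the job in; it is judged then, once.
Readings, each from a call of its own:
- monitor.read_clock(): time.
- monitor.read_joint_positions(): joint angles.
- monitor.read_qd(): joint speeds.
- monitor.read_tau(): joint torques, N m.
- monitor.read_position(): TCP position.
- monitor.read_tcp_rot(): TCP orientation.
- monitor.read_contact_force(): force on the tool from outside, world axes, zero at the start.
- monitor.read_ft_torque(): the same for the moment, N m.
- monitor.read_finger_gap(): opening from 0.0 (shut) to 1.0 (fully open).
- monitor.read_grasp_force(): force on a finger pad.
Only numpy, scipy, OpenCV 4.12 (cv2) and the standard library are available. Lean on these libraries where they do the work, as an engineer would, in place of code of your own. Each camera call takes 0.05 s, during which the arm holds its last target. There are 200 camera calls.

### The job

Get the embossing die ready to be photographed. First press or tap the metal die block straight down in the low vise until it sits fully home on its parallels; then turn the slim ring next to the camera by its long lever until the lever lines up with the short index fin on the ribbed ring in front of it. Do not touch the fixed lens rings on either side of the slim ring or the index fin, and leave the things lying about where they are.

Things in the scene. Friction and masses are not known exactly. Their poses are not given: they have to be found in the camera images.
- die (a joint): How far the die block has gone down, m: 0 = fully up, 0.012 = home on the parallels. Starts in 0 to 0.006. It slides only straight down, needs 6 to 10 N to move (more if quick: 60 N per m/s) and stays where it is left.
- die_top (a point): Centre of the top face of the die, a plain aluminium block 100 x 55 x 40 mm (x, y, z) with three dark engraved squares on top; home, its top is 80 mm over the table. Frame: x along its length, towards the lens; y across the jaws; z up. The lens's front edge is some 110 mm away level and 90 mm higher than the top: come straight down from above.
- vise: Low dark steel vise, 130 x 125 mm, origin under its centre, axes as die_top. Each jaw is 110 long (x), 22 thick; its top lies 12 mm below the die's top when the die is home. Two thin steel parallels lie along x under the die.
- ring_center (a point): Centre of the slim aperture ring on the lens axis, 234 mm over the table. Fixed frame: z along the lens axis from lens front to camera, rising 35 degrees over level; -x squarely up out of the barrel, 35 degrees from vertical, leaning towards the vise; y level. Slim ring: aluminium, radius 42 mm, 12 wide (z -6 to +6 mm).
- aperture (a joint): Angle of the slim ring with its lever about +z of ring_center, rad (right-hand rule); at 0 the lever points along that frame's -x. Range -0.8 to 0.8; starts in -0.36 to -0.1. Stiff: about 0.22 N m, 3 to 4.5 N at the lever; stays where it is left.
- lever_mid (a point): Middle of the lever, 60 mm from the lens axis. Aluminium bar standing radially out of the slim ring, from 42 to 78 mm from the axis, 10 mm thick (y, the way it moves), 12 wide (z). Frame turns with the ring: -x outwards along the lever, z along the lens axis to the camera.
- index (a joint): Angle of the index fin about the same axis, with the same sense and zero as the aperture joint, rad: the aperture must end at this value. Lies in 0.1 to 0.42. Do not touch the fin.
- index_tip (a point): Middle of the top of the index fin, 52 mm from the lens axis, at z = -20 mm of ring_center. Aluminium rib 8 mm thick, 10 high, 20 long (z -30 to -10 mm) on the front ring. Frame as the lever's: -x outwards.
- lens: Camera with the lens; origin and axes as ring_center. Black body 140 wide, 100 tall, and lamp panel on top, 130 wide: both begin at z = +33 mm; the lamp reaches 113 mm up (-x; 360 mm over the table) and overhangs the lever, so an upright gripper has no room: lean the tool about 35 degrees, pointing along the lever at the ring.
- front_ring: Fixed dark lens barrel in front of the slim ring with the index fin: ribbed ring, radius 43.5 mm, z -35 to -7.5 mm of ring_center, barrel on to z = -102, radius up to 43. Origin and axes as ring_center. Must not be touched.
- rear_ring: Fixed dark steel ring between the slim ring and the camera, radius 42 mm, z +7.5 to +30 mm of ring_center. Origin and axes as ring_center. Must not be touched.
- lens_cap: Loose black lens cap, a disc 88 mm across and 12 thick lying beside the stand, near side; origin under its centre. Leave alone.
- spool: Loose wooden thread spool, 44 across, 60 high, standing beyond the stand; origin under its centre. Leave alone.
- gourd: Loose dark cup, 72 across, 85 high, to the right; origin under its centre. Leave alone.
- mallet: Loose mallet, 260 long, lying at the left. Leave alone.
- pliers: Loose pliers, about 150 long, lying to the left of the vise. Leave alone.
- knife: Loose yellow-handled knife, 160 long, lying at the right. Leave alone.

How it is judged:
By the outcome, as a careful person would: the job done as asked, in the order asked, and still so for the second after the job is handed in, with the robot touching nothing.
It also fails if it takes over 48 s, if anything falls off the work surface, if the arm or the gripper's body presses on something with over 40 N, if the wrist force passes 120 N, or if a joint passes its speed limit or range.

## Working session

There is one attempt and no reset: what is moved stays moved. The work goes in short steps, each a Python script; the robot and the scene stay as the last script left them, time stands still between calls to the robot, and variables do not carry over. Pictures are saved under pics/ and viewed, at most 10 in all, crops included, and the job is handed in when it is done.

```bash
ls; mkdir -p pics
cat > h.py <<'E'
import numpy as np, cv2
from scipy.spatial.transform import Rotation as R
from bench import manip, planner, optics, monitor
def q2R(q): return R.from_quat([q[1],q[2],q[3],q[0]]).as_matrix()
def R2q(M):
    x,y,z,w=R.from_matrix(M).as_quat(); return [w,x,y,z]
def K(i): return 240/np.tan(np.radians(i['fov_y'])/2)
def cloud(d,i):
    f=K(i); v,u=np.mgrid[:480,:640]
    p=np.stack([(u-i['cx'])/f*d,(v-i['cy'])/f*d,d],-1)
    return p@q2R(i['orientation']).T+np.array(i['eye'])
def proj(P,i):
    c=(np.asarray(P)-i['eye'])@q2R(i['orientation']); f=K(i)
    return np.stack([c[...,0]/c[...,2]*f+i['cx'],c[...,1]/c[...,2]*f+i['cy']],-1)
E
python3 - <<'E'
from h import *
for n in ['scene','side']:
    i=optics.camera_info(n); im,d=optics.get_image(n); print(n,i,(d>0).mean())
    cv2.imwrite(f'pics/{n}0.png',im[...,::-1]); np.savez(f'{n}0.npz',im=im,d=d)
print(monitor.read_clock())
E
```

```text
pics
scene {'fov_y': 47.13119232938047, 'cx': 319.15279187378815, 'cy': 238.41621454190914, 'eye': array([ 1.16721948, -0.09484627,  1.21401307]), 'orientation': array([-0.21076588,  0.74763003,  0.60422913, -0.17757881])} 0.996123046875
side {'fov_y': 56.86011495936562, 'cx': 318.9417912421486, 'cy': 245.20313004819556, 'eye': array([0.04224927, 0.62834253, 0.80955871]), 'orientation': array([ 0.13970916, -0.30734209,  0.84647222, -0.41171225])} 0.9959700520833333
0.1
```

View pics/scene0.png

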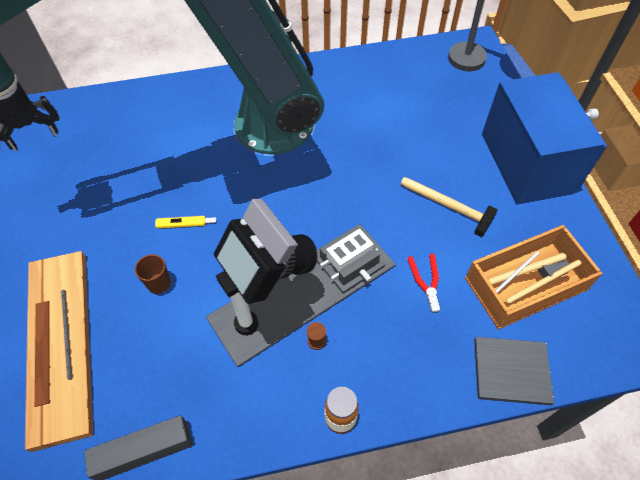

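View pics/side0.png

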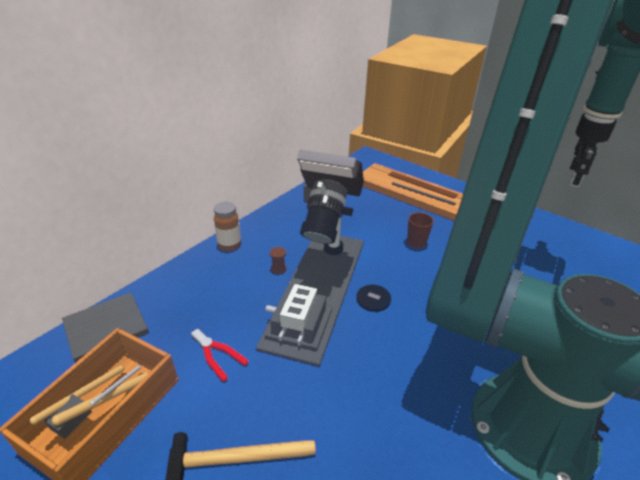

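The scene view shows the die at about (350,247), with the camera and lens at about (270,250). The side view shows the die at (297,305) and the lens at (325,205). Next I'll measure the die top and enlarge the lens.

Run:
```python
from h import *
for n,box in [('scene',(310,215,400,300)),('side',(265,270,330,345))]:
    z=np.load(n+'0.npz'); im,d=z['im'],z['d']; i=optics.camera_info(n); P=cloud(d,i)
    x0,y0,x1,y1=box; m=np.zeros((480,640),bool); m[y0:y1,x0:x1]=1
    g=im.min(-1).astype(int); zz=P[...,2]
    Q=P[m&(g>150)&(zz>.05)]
    print(n,len(Q),np.percentile(Q[:,2],[2,10,50,90,98]))
    mm=m&(zz>.072)&(zz<.105)&(np.abs(zz-np.median(Q[:,2]))<.006)
    mm=cv2.morphologyEx(mm.astype(np.uint8),cv2.MORPH_OPEN,np.ones((3,3)))
    nl,l,st,c=cv2.connectedComponentsWithStats(mm); k=1+np.argmax(st[1:,4]); mm=l==k
    T=P[mm]; r=cv2.minAreaRect((T[:,:2]*1000).astype(np.float32)); print(st[k],r,cv2.boxPoints(r).round(1).tolist(),np.median(T[:,2]))
    # stand plate heading
for n,b in [('scene',(205,190,335,290)),('side',(285,145,385,255))]:
    im=np.load(n+'0.npz')['im'][b[1]:b[3],b[0]:b[2]]
    cv2.imwrite(f'pics/{n}_c.png',cv2.resize(im,None,fx=5,fy=5,interpolation=cv2.INTER_CUBIC)[...,::-1])
```

```text
scene 804 [0.05574351 0.07105358 0.08943685 0.09284366 0.09471789]
[328 230  45  36 854] ((515.7286987304688, 106.1180648803711), (58.08448791503906, 103.63543701171875), 24.908411026000977) [[467.6000061035156, 140.89999389648438], [511.20001220703125, 46.900001525878906], [563.9000244140625, 71.4000015258789], [520.2000122070312, 165.3000030517578]] 0.09005346008929127
side 652 [0.07129043 0.08847384 0.09047635 0.09228242 0.09351655]
[280 285  36  36 826] ((515.721923828125, 107.84248352050781), (55.94847106933594, 104.39466857910156), 23.430360794067383) [[469.29998779296875, 144.60000610351562], [510.79998779296875, 48.79999923706055], [562.0999755859375, 71.0999984741211], [520.5999755859375, 166.89999389648438]] 0.09060846633427627
```

View pics/side_c.png

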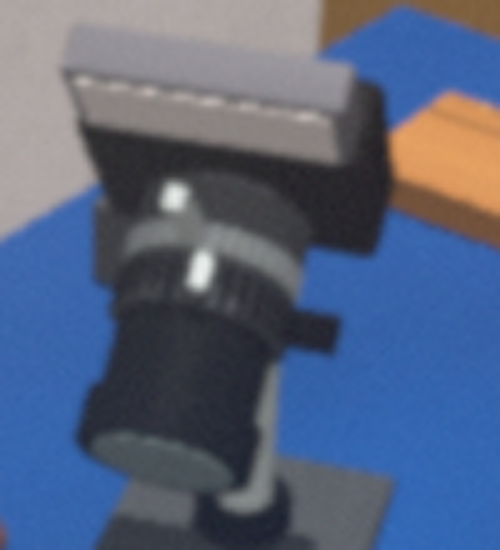

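View pics/scene_c.png

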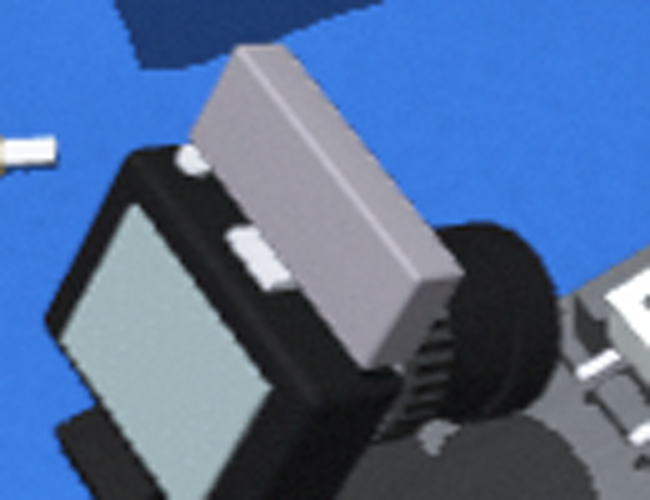

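Side crop: the lever tip is at about side pixel (320,184) and the index fin at about (325,199). The scene crop mostly shows the lamp hiding the lever. From both cameras the die top is at (0.516, 0.107), z 0.0905, heading about -66°, and its size matches 100 x 55. I'll press it now.

Run:
```python
from h import *
th=np.radians(-66); h=np.array([np.cos(th),np.sin(th),0])
manip.move_l([0.167,-0.576,0.45],vel=.3)
manip.move_gripper(0.0)
z=np.array([0,0,-1.]); best=None
for s in (1,-1):
    y=s*h; M=np.stack([np.cross(y,z),y,z],1); j=planner.solve_ik([.516,.107,.42],R2q(M))
    if j is not None and (best is None or abs(j[5])<abs(best[0][5])): best=(j,M)
q=R2q(best[1]); print(np.round(best[0],2))
manip.movep([.516,.107,.42],q)
manip.move_l([.516,.107,.125],vel=.15)
f0=np.array(monitor.read_contact_force())
r=manip.move_l([.516,.107,.095],vel=.015,contact_N=25)
print(r,monitor.read_position(),monitor.read_contact_force(),f0,monitor.read_clock())
```

```text
[ 0.07  0.14  1.4  -0.    1.6   1.23]
True [0.51596046 0.10699675 0.09903173] [-1.07145314 -0.40732389  5.30284847] [-0.45187872 -0.74931891  0.49202418] 8.1167
```

Run:
```python
from h import *
r=manip.move_l([.516,.107,.094],vel=.01,contact_N=35)
print(r,monitor.read_position(),monitor.read_contact_force())
manip.move_l([.516,.107,.40],vel=.25)
th=np.radians(-66); h=np.array([np.cos(th),np.sin(th),0])
C=np.array([.516,.107,0])+h*.22; C[2]=.234
s,c=np.sin(np.radians(35)),np.cos(np.radians(35))
zl=h*c+np.array([0,0,s]); up=-h*s+np.array([0,0,c]); yl=np.cross(zl,-up)
tz=-up; best=None
tcp=C+up*.24-zl*.03
for sg in (1,-1):
    y=sg*yl; M=np.stack([np.cross(y,tz),y,tz],1); j=planner.solve_ik(tcp,R2q(M)); print(sg,None if j is None else np.round(j,2))
    if j is not None and (best is None or abs(j[5])<abs(best[0][5])): best=(j,M,sg)
print(C,best[2]); manip.movep(tcp,R2q(best[1]))
i=optics.camera_info('wrist'); im,d=optics.get_image('wrist'); print(i,(d>0).mean(),monitor.read_position())
np.savez('w1.npz',im=im,d=d,**i); cv2.imwrite('pics/w1.png',im[...,::-1])
im,d=optics.get_image('scene'); P=cloud(d,optics.camera_info('scene'));print('die z',np.median(P[240:252,345:356,2]))
im,d=optics.get_image('side'); np.savez('side1.npz',im=im,d=d); print(monitor.read_clock())
```

```text
True [0.51596867 0.10700227 0.09902371] [-1.49092882 -0.10988236  7.08356202]
1 [ 0.35  0.16  1.54 -0.62  1.43  0.02]
-1 None
[ 0.60548206 -0.09398     0.234     ] 1
{'fov_y': 65.70646984690485, 'cx': 320.0707160727544, 'cy': 243.0646572090545, 'eye': array([0.48563874, 0.17453537, 0.47099846]), 'orientation': array([0.42691575, 0.88030799, 0.18599742, 0.09058552])} 0.99603515625 [0.53937709 0.05407354 0.41294162]
die z 0.08022175653361052
11.05
```

View pics/w1.png

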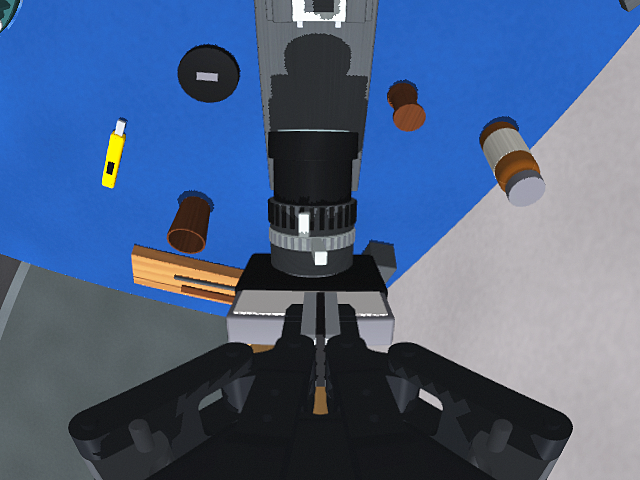

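The wrist view shows the lens from above: lever end at about (320,258), fin at (304,223), slim ring at row ~240, and the lens spanning columns 270–358. The die top now reads 0.080, so it is home. Next I'll get the lens pose and the angles from the depth.

```bash
cat > m.py <<'E'
from h import *
from scipy.optimize import least_squares
S,Cc=np.sin(np.radians(35)),np.cos(np.radians(35))
def frame(th):
    h=np.array([np.cos(th),np.sin(th),0]); e=np.array([0,0,1.])
    zl=h*Cc+e*S; up=-h*S+e*Cc; return np.stack([-up,np.cross(zl,-up),zl],1)  # columns x,y,z
def wcloud(w):
    f=K(w); v,u=np.mgrid[:480,:640]; a=(u-w['cx'])/f; b=(v-w['cy'])/f; t=np.hypot(a,b)+1e-9
    k=np.tan(t)/t; return np.stack([a*k,b*k,np.ones_like(a)],-1)*w['d'][...,None]@q2R(w['orientation']).T+w['eye']
def spots(w,box):
    g=w['im'].min(-1); m=np.zeros_like(g); x0,y0,x1,y1=box; m[y0:y1,x0:x1]=(g[y0:y1,x0:x1]>200)
    n,l,st,c=cv2.connectedComponentsWithStats(m); return [(l==k,st[k],c[k]) for k in range(1,n) if st[k,4]>15]
E
python3 - <<'E'
from m import *
w=dict(np.load('w1.npz')); P=wcloud(w)
for m,st,c in spots(w,(265,195,365,275)): print(st,c,np.median(P[m],0).round(4))
gr=w['im'].astype(int)
print(gr[225:262:2,285].tolist())
def prow(r):return P[r,[280,314,345]].round(3).tolist()
# barrel pts (rows 150-190) + slim ring rows
m=np.zeros((480,640),bool); m[150:192,282:346]=1; B=P[m]
m=np.zeros((480,640),bool); m[236:247,278:350]=1; g=w['im'].min(-1); m&=(g>70)&(g<190); G=P[m]; print(len(G))
C0=np.array([.605,-.094,.234])
def res(p):
    F=frame(p[0]); C=C0+F[:,0]*p[1]+F[:,1]*p[2]
    b=(B-C)@F; q=(G-C)@F
    return np.r_[(np.hypot(b[:,0],b[:,1])-p[3])*np.sqrt(len(G)/len(B)),np.hypot(q[:,0],q[:,1])-.042]
s=least_squares(res,[np.radians(-66),0,0,.04],loss='soft_l1',f_scale=.001); p=s.x
F=frame(p[0]); C=C0+F[:,0]*p[1]+F[:,1]*p[2]
print(np.degrees(p[0]),p,np.sqrt(np.median(s.fun**2)))
q=(G-C)@F; print('slim z pct',np.percentile(q[:,2],[2,10,50,90,98]))
C=C+F[:,2]*np.median(q[:,2]); print('C',C)
for m,st,c in spots(w,(265,195,365,275)):
    k=(P[m]-C)@F; r=np.hypot(k[:,0],k[:,1]); a=np.arctan2(-k[:,1],-k[:,0]); print('r',np.percentile(r,[10,50,90]).round(4),'z',np.percentile(k[:,2],[5,50,95]).round(4),'ang',np.percentile(a,[5,25,50,75,95]).round(3))
d=(np.array([.516,.107,.08])-C)@F; print('die in lens',d)
E
```

```text
[299 214  10  20 176] [303.48295455 223.21022727] [ 0.5691 -0.0486  0.2619]
[315 252  12  13 147] [320.16326531 257.87755102] [ 0.5831 -0.0449  0.2969]
[[15, 13, 12], [9, 8, 9], [51, 54, 57], [48, 50, 52], [61, 64, 67], [129, 138, 140], [108, 114, 124], [118, 123, 134], [118, 124, 135], [118, 123, 133], [118, 123, 133], [120, 127, 136], [41, 44, 48], [46, 49, 52], [49, 51, 54], [47, 51, 54], [46, 49, 53], [48, 51, 54], [49, 52, 56]]
779
-67.20070901717365 [-1.17287363 -0.0048143  -0.00876956  0.03822424] 0.0006086205887732724
slim z pct [-0.01567088 -0.01391412 -0.01076657 -0.00579247 -0.00356944]
C [ 0.592428   -0.08672225  0.23176819]
r [0.0472 0.0513 0.0523] z [-0.0259 -0.0187 -0.0117] ang [0.06  0.088 0.13  0.171 0.27 ]
r [0.0767 0.0776 0.0785] z [-0.002   0.0027  0.0079] ang [-0.149 -0.127 -0.095 -0.065 -0.044]
die in lens [ 0.00490118  0.00461166 -0.25760016]
```

```bash
cat >> m.py <<'E'
def wproj(Q,w):
    c=(np.asarray(Q)-w['eye'])@q2R(w['orientation']); r=np.hypot(c[...,0],c[...,1]); t=np.arctan2(r,c[...,2])*K(w)
    return np.stack([c[...,0]/r*t+w['cx'],c[...,1]/r*t+w['cy']],-1)
def angles(w,P,C,F,box):
    for m,st,c in spots(w,box):
        k=(P[m]-C)@F; r=np.hypot(k[:,0],k[:,1]); k=k[r>np.percentile(r,90)-.0025]; a=np.arctan2(-k[:,1],-k[:,0])
        print(c.round(1),'r',r.max().round(4),'z',np.median(k[:,2]).round(4),'ang',(np.percentile(a,5)+np.percentile(a,95)).round(4)/2,np.median(a).round(4), len(k))
E
python3 - <<'E'
from m import *
w=dict(np.load('w1.npz')); P=wcloud(w)
F=frame(np.radians(-67.2)); C=np.array([.592428,-.08672,.23177])+F[:,2]*.0025; print(C)
angles(w,P,C,F,(265,195,365,275))
# silhouettes: tangents of circles at z
t=np.linspace(0,2*np.pi,721)
for z,r in [(0,.042),(-.09,.043),(-.02,.0435),(.015,.042)]:
    u=wproj(C+F[:,2]*z+r*(np.outer(np.cos(t),F[:,0])+np.outer(np.sin(t),F[:,1])),w); a,b=u[u[:,0].argmin()],u[u[:,0].argmax()]
    row=int(round((a[1]+b[1])/2)); line=P[row]; k=(line-C)@F; on=np.where((np.hypot(k[:,0],k[:,1])<.055)&(np.arange(640)>250)&(np.arange(640)<380))[0]
    print(z,a.round(1),b.round(1),'seen',row,on.min(),on.max())
E
```

```text
[ 0.59322159 -0.08860787  0.23320394]
[303.5 223.2] r 0.0536 z -0.0218 ang 0.1307 0.1326 141
[320.2 257.9] r 0.3579 z 0.0001 ang -0.09625 -0.0949 146
0 [269.5 233.1] [353.9 233.8] seen 233 269 355
-0.09 [267.4 141.2] [358.1 142.2] seen 142 268 357
-0.02 [267.6 213.4] [356.2 214.2] seen 214 268 356
0.015 [269.9 247.5] [353.3 248.2] seen 248 271 353
```

Lens fit: the predicted outlines match the image within about 1 px, and the radii match at 52 and 78 mm. The lever is at about -0.096 and the index at about 0.131. I'll grip the lever and turn it along an arc.

```bash
cat >> m.py <<'E'
F=frame(np.radians(-67.2)); C=np.array([.59322,-.08861,.2332])
def pose(a,r,t=np.radians(8)):
    A=F@R.from_euler('z',a).as_matrix(); tz=A[:,0]*np.cos(t)+A[:,2]*np.sin(t); y=A[:,1]
    return C-A[:,0]*r-A[:,2]*.0015, R2q(np.stack([np.cross(y,tz),y,tz],1))
def look(n):
    w=dict(optics.camera_info('wrist')); w['im'],w['d']=optics.get_image('wrist'); np.savez(n+'.npz',**w)
    cv2.imwrite(f'pics/{n}.png',w['im'][...,::-1]); return w
E
python3 - <<'E'
from m import *
a0,a1=-.096,.131
manip.move_gripper(.5)
p,q=pose(a0,.20); manip.movep(p,q)
p,q=pose(a0,.080); print(manip.move_l(p,q,vel=.08,contact_N=8))
print(monitor.read_position()-p,monitor.read_contact_force())
look('w2')
manip.move_gripper(0.0)
print(monitor.read_finger_gap(),monitor.read_grasp_force(),monitor.read_contact_force(),monitor.read_clock())
E
```

```text
False
[0.00022627 0.00025741 0.00042308] [-0.29334905  0.42496328 -1.48867689]
0.09424747040074143 60.268388986587524 [-1.59349645  2.84806176  3.32842633] 13.925
```

View pics/w2.png

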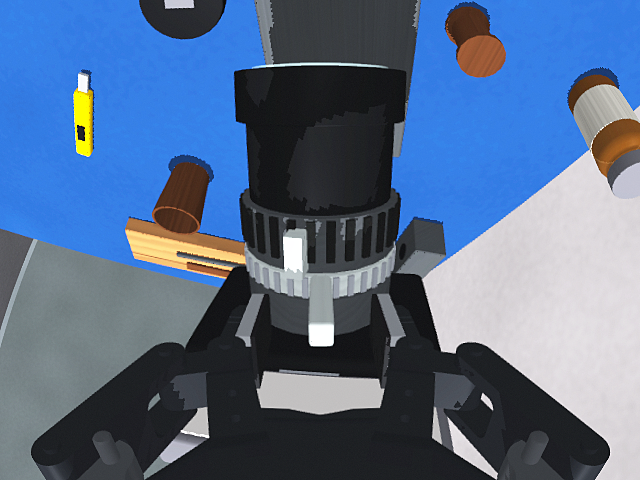

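The picture shows the open fingers straddling the lever (320,310), clear of the fin (293,255). The grip is now holding at 60 N, so I'll turn the lever along the arc, release it and look.

Run:
```python
from m import *
a0,a1=-.096,.131
for a in np.linspace(a0,a1,8)[1:]:
    p,q=pose(a,.080); manip.move_l(p,q,vel=.03)
print(monitor.read_position()-p,monitor.read_contact_force(),monitor.read_finger_gap())
manip.dwell(.3)
manip.move_gripper(.5)
p,q=pose(a1,.15); manip.move_l(p,q,vel=.1)
w=look('w3'); P=wcloud(w); u=wproj(np.stack([pose(a1,.078)[0]]),w)[0]; print(u)
angles(w,P,C,F,(240,180,420,360))
p,q=pose(0,.24); manip.move_l(p-F[:,2]*.03,q,vel=.15)
w=look('w4'); P=wcloud(w); angles(w,P,C,F,(250,180,380,300)); print(monitor.read_clock())
```

```text
[-6.41912999e-05  3.39655642e-05  3.08963766e-04] [-6.02771988  6.77340215  6.99047763] 0.0946161893533793
[321.20009221 253.72184558]
[322.8 197.4] r 0.0531 z -0.0269 ang 0.1311 0.0866 100
[320.6 256.7] r 0.2615 z 0.0006 ang 0.13595 0.1324 277
[350.6 338.6] r 0.1098 z 0.0347 ang -0.01125 -0.0134 40
[326.4 340.9] r 0.1106 z 0.0347 ang 0.10535 0.1035 51
[279.8 344.5] r 0.1151 z 0.0347 ang 0.324 0.3205 19
[288.2 343.8] r 0.1142 z 0.0345 ang 0.2857 0.2857 17
[302.9 343. ] r 0.1126 z 0.0346 ang 0.21955 0.222 32
[315.  199.5] r 0.3508 z -0.0271 ang 0.12515 0.0864 43
[308.7 239.2] r 0.3508 z 0.0005 ang 0.1286 0.1292 134
18.15
```

View pics/w3.png

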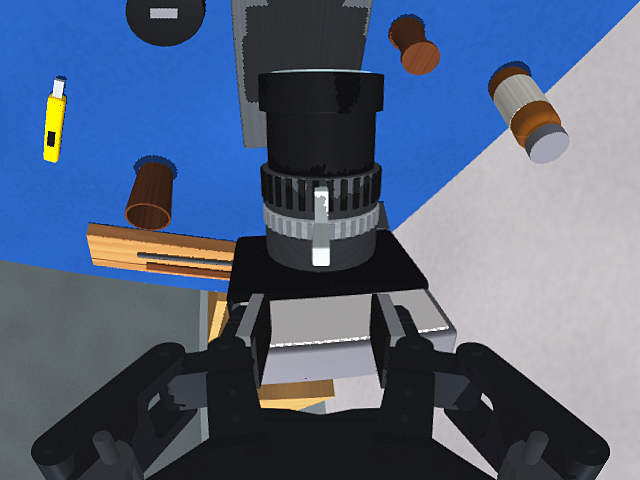

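The picture shows the lever (321,255) and the fin (321,200) in line and the fingers clear. Part of the fin is in shadow, so I'll confirm both angles with depth masks instead of brightness.

Run:
```python
from m import *
for n in ['w1','w2','w3','w4']:
    w=dict(np.load(n+'.npz')); k=(wcloud(w)-C)@F; r=np.hypot(k[...,0],k[...,1]); a=np.arctan2(-k[...,1],-k[...,0]); z=k[...,2]
    o=[]
    for m in [(r>.0485)&(r<.0545)&(z>-.029)&(z<-.013)&(abs(a)<.5),(r>.0755)&(r<.0805)&(abs(z)<.006)&(abs(a)<.5)]:
        x=a[m]; o.append((len(x),np.median(x).round(4),((np.percentile(x,4)+np.percentile(x,96))/2).round(4),np.ptp(np.percentile(x,[4,96])).round(3)))
    print(n,o)
```

```text
w1 [(168, np.float64(0.1218), np.float64(0.1155), np.float64(0.148)), (174, np.float64(-0.096), np.float64(-0.1012), np.float64(0.115))]
w2 [(670, np.float64(0.1252), np.float64(0.1302), np.float64(0.154)), (702, np.float64(-0.1009), np.float64(-0.0959), np.float64(0.555))]
w3 [(330, np.float64(0.132), np.float64(0.1318), np.float64(0.138)), (345, np.float64(0.1324), np.float64(0.1358), np.float64(0.122))]
w4 [(168, np.float64(0.1371), np.float64(0.144), np.float64(0.151)), (167, np.float64(0.1359), np.float64(0.134), np.float64(0.117))]
```

Run:
```python
from m import *
i=optics.camera_info('scene'); im,d=optics.get_image('scene'); print('die z',np.median(cloud(d,i)[240:252,345:356,2]),monitor.read_contact_force(),monitor.read_clock())
print(manip.close_job())
```

```text
die z 0.08074263608808063 [-0.55067337 -0.6530687  -0.29132857] 18.2
the job is handed in; nothing more can be done
None
```

I pressed the die home first (its top now measures about 80 mm over the table). I then turned the lever from about -0.10 to 0.13 rad, in line with the index fin to within a few milliradians, and handed the job in at about 18 s with the robot clear.

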